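Pop the loose base out of the small tart tin

ROBOT

A 6-joint arm with a two-finger parallel gripper is mounted at the origin on the work surface. World frame = base frame: x ahead of the robot, y to its left, z up, the work surface at z = 0. Lengths are in m, angles in rad, forces in N, time in s.
With the tool pointing down it reaches from about 0.35 to 0.975 m from the base axis. Payload 17.4 kg.
Tool frame: the origin (TCP) lies between the finger pads; the fingertips stand 25 mm ahead of it and the grasp point (between the pads) lies 6 mm ahead of it (manip.tips_ahead is the distance from the TCP to the fingertips, in m); z points along the fingers, y is the direction in which the jaws open and shut (so a half turn about z gives the same grasp; the last joint's range is limited). The gripper opens to 85 mm and grips with 20 to 120 N. Pads are 22 mm wide; open, the fingers measure 114 mm over their backs; the gripper's body (76 mm by 85 mm) begins 54 mm behind the grasp point. The pads swing forward as they close: fully open they stand 13 mm farther back than shut.
Start: joints at [-1.283, 0.116, 1.442, -0, 1.584, -0.038], TCP at [0.216, -0.64, 0.256] pointing down, gripper open.
Joint ranges: [-2.83, 2.83], [-0.83, 2.19], [0.07, 2.5], [-1.14, 4.28], [0.01, 3], [-2.97, 2.97]. Speed limits (rad/s): [1.89, 1.89, 2.22, 3.14, 3.14, 3.14].

INTERFACE

Orientations are given as a unit quaternion [w, x, y, z].
In Python, from rig import manip gives the robot as it stands.
- The arm moves only by the tool arm_command, never from a script. Its argument "steps" is a list of rows, each an object of numbers: "tx", "ty", "tz": the shift along the tool's x, y, z as a fraction of full scale; "ax", "ay", "az": the turn, a rotation vector about the tool's x, y, z as a fraction of full scale; "grip": the opening, from 0 (shut) to 1 (fully open). In form: [{"tx": .., "ty": .., "tz": .., "ax": .., "ay": .., "az": .., "grip": ..}, ...]. A call has 1 to 8 rows; each row shifts and turns the commanded pose from where the row before left it, along the tool's axes as they then stand; what a row does not reach is not made up. Full scale, the value 1, is 0.75 m for a shift and 180 degrees for a turn. A row lasts 1/12 s, in which the tool goes at most 41.7 mm and 7.16 degrees, less where a joint would pass 70% of its speed; a pose out of reach is approached as far as the arm can. A call with a number of a shift or a turn outside -1 to 1 is refused whole. A call with a gripper value outside its range is refused whole. The fingers move at their own pace and stop on an object; "squeeze" is the grip in N (left out, the last holds). Time passes only in rows, so rows that do not move let the fingers close. It gives the time, the measured TCP pose, the force and the opening at its end, in the units of the state.
- manip.state(): the state, without advancing time (a new reading comes with each control period).
- manip.get_image(name): name is "side" or "top" or "wrist"; returns (picture, depth): 480x640x3 uint8, blue, green, red; 480x640 float32, m along the optical axis (not along the pixel's ray), 0 where there is no reading.
- manip.camera_info(name): a dict with "vfov" (degrees; the focal length in pixels is half the picture's height over the tangent of half this angle, whatever the lens; pixels are square), "cx", "cy" (the principal point, pixels), "dist_coeffs" ([k1, k2, p1, p2, k3] as OpenCV has them; the pictures are not rectified), "world_from_camera" (4x4, takes a point from camera to world coordinates); the wrist camera has in their place "tool_from_camera" (4x4, takes a point from camera to tool coordinates, whose origin is the TCP and whose axes are the flange's). Camera axes: x right, y up, looking along -z (the intrinsics and any distortion apply to the point x, -y, -z); pixel columns grow to the right and rows downward; lengths in m; the calibration is good to about 2 mm. A picture is of the moment at which its call begins: read the wrist's pose just before it. camera_info takes no time and is no camera call.
- manip.sign_off(): hands the job in, once; it reports no verdict.
The state is a dict: "clock": time; "joint_positions": joint angles; "qvel": joint speeds; "joint_torque": joint torques, N m; "eef_pos": TCP position; "ee_rot": TCP orientation; "ft_force": force on the tool from outside, world axes, zero at the start; "moment": the same for the moment, N m; "gripper_width": finger opening in m.
Only numpy, scipy, OpenCV 4.12 (cv2) and the standard library are available. Lean on these libraries where they do the work, as an engineer would, in place of code of your own. Each camera call takes 0.05 s, during which the arm holds its last target. There are 200 camera calls.

TASK

The small loose-bottomed tart tin has to come apart for washing up. Set it down over the slim upright steel post so that the post pushes the loose base up and out of the ring and the ring drops onto the post's foot; then lift the base off the post and lay it flat on the round cork trivet. Leave the ring standing round the post.

Things in the scene. Friction and masses are not known exactly. Their poses are not given: they have to be found in the camera images.
- tin_centre (a point): Ring of the small tart tin: point on its axis, half-way up; z up. Ribbed steel, loose, 70 g, 67 mm outer diameter, 34 mm high, wall 2.5 mm, open top and bottom. A 3 mm high inward ledge at its foot leaves a 52 mm opening; the base lies on the ledge and is lifted with the ring. Starts upright on the counter. Bystanders: empty cutter ring (52 mm, plain), ramekin, wide copper tin.
- base_centre (a point): Loose base of the tin: flat dark steel disc, 58 mm diameter, 8 mm thick, 50 g, not fastened, 2 mm of play all round inside the ring. The point is the disc's centre, 4 mm from either face; z is its axis. Starts inside the ring, 10 mm below the ring's middle.
- post_top (a point): Centre of the flat top of the fixed steel post, 56 mm above the counter: a round column 34 mm in diameter on a round foot 90 mm wide, 6 mm thick. It passes the tin's opening with 9 mm to spare all round. Ring down on the foot: ring's top at 40 mm, base lying free on the column, underside at 56 mm. (The white lidded tub as high as the post, 65 mm wide, is a bystander.)
- trivet_top (a point): Centre of the upper face of the round cork trivet, a flat disc 130 mm in diameter and 10 mm thick, fixed on the counter; this face is 10 mm above the counter.
Mind the look-alikes: they are no part of the job. Leave any blue look-alike of the part that bears base_centre alone.

How it is judged:
By the outcome, as a careful person would: the job done as asked, in the order asked, and still so for the second after the job is handed in, with the robot touching nothing.
It also fails if it takes over 64 s, if anything falls off the work surface, if the arm or the gripper's body presses on something with over 40 N, if the wrist force passes 120 N, or if a joint passes its speed limit or range.

## Working session

There is one attempt and no reset: what is moved stays moved. The work goes in short steps, Python scripts to look and compute and a tool call to move; the robot and the scene stay as the last step left them, time stands still between calls to the robot, and variables do not carry over. Pictures are saved under pics/ and viewed, about 8 in all and at most 12, crops included, and the job is handed in when it is done.

Besides the shell and the picture viewer there is one more tool, called after ">>>" as name(argument=value, ...), one argument or row to a line, values as JSON. arm_command: Moves the arm, as the interface text tells. Its arguments: {"type":"object","properties":{"steps":{"type":"array","items":{"type":"object","properties":{"tx":{"type":"number"},"ty":{"type":"number"},"tz":{"type":"number"},"ax":{"type":"number"},"ay":{"type":"number"},"az":{"type":"number"},"grip":{"type":"number"}}}},"squeeze":{"type":"number"}},"required":["steps"]}

```bash
mkdir -p pics; ls; cat > h.py <<'E'
import numpy as np, cv2
from rig import manip
from scipy.spatial.transform import Rotation as R
def cam(n,st=None):
    c=manip.camera_info(n)
    f=240/np.tan(np.radians(c["vfov"])/2)
    K=np.array([[f,0,c["cx"]],[0,f,c["cy"]],[0,0,1.]])
    D=np.array(c["dist_coeffs"],float)
    if "world_from_camera" in c: T=np.array(c["world_from_camera"])
    else:
        st=st or manip.state(); W=np.eye(4); q=st["ee_rot"]
        W[:3,:3]=R.from_quat([q[1],q[2],q[3],q[0]]).as_matrix(); W[:3,3]=st["eef_pos"]
        T=W@np.array(c["tool_from_camera"])
    return K,D,T
def rays(px,C):
    K,D,T=C
    u=cv2.undistortPoints(np.array(px,float).reshape(-1,1,2),K,D).reshape(-1,2)
    d=np.c_[u[:,0],-u[:,1],-np.ones(len(u))]@T[:3,:3].T
    return T[:3,3],d
def onplane(px,C,z):
    o,d=rays(px,C); return o+d*((z-o[2])/d[:,2])[:,None]
def proj(P,C):
    K,D,T=C; p=(np.array(P,float).reshape(-1,3)-T[:3,3])@T[:3,:3]
    return cv2.projectPoints(p*[1,-1,-1],np.zeros(3),np.zeros(3),K,D)[0].reshape(-1,2)
def bydepth(px,dep,C):
    o,d=rays(px,C); px=np.array(px,int).reshape(-1,2)
    return o+d*dep[px[:,1],px[:,0]][:,None]   # d has unit optical-axis component
def snap(n,name):
    st=manip.state(); im,dp=manip.get_image(n); cv2.imwrite(f"pics/{name}.png",im); np.save(f"pics/{name}.npy",dp)
    return im,dp,cam(n,st)
E
python3 - <<'E'
from h import *
for n in("top","side"):
    im,dp,C=snap(n,n+"0"); print(n,C[2].round(3).tolist(),C[1],C[0][0,0])
print(manip.state())
E
```

```text
pics
top [[-0.018, 0.989, -0.15, 0.392], [-1.0, -0.02, -0.012, -0.007], [-0.015, 0.15, 0.989, 1.144], [0.0, 0.0, 0.0, 1.0]] [0.03422601 0.         0.         0.         0.        ] 545.5489897061818
side [[-0.916, 0.262, -0.305, 0.219], [-0.402, -0.563, 0.722, 0.779], [0.017, 0.784, 0.621, 0.728], [0.0, 0.0, 0.0, 1.0]] [-0.08325238  0.          0.          0.          0.        ] 503.5105577303503
{'clock': 0.1, 'joint_positions': array([-1.28280981e+00,  1.16410250e-01,  1.44222384e+00,  1.28288594e-05,
        1.58400156e+00, -3.77971725e-02]), 'qvel': array([ 1.05329389e-03,  1.24005398e-05, -6.85865296e-04, -2.17433149e-04,
       -1.74544805e-03, -1.33913706e-03]), 'joint_torque': array([ 1.87956517e-03, -7.33670998e+01, -6.33791399e+01,  6.99849420e-05,
        5.24491828e-03,  5.76006664e-05]), 'eef_pos': array([ 0.21598664, -0.63934576,  0.25563896]), 'ee_rot': array([-5.18218746e-04,  9.86762285e-01,  1.62172501e-01, -5.87022551e-05]), 'ft_force': array([-0.3151808 , -0.95429078, -0.71620882]), 'moment': array([-0.05006592, -0.00332766, -0.02019908]), 'gripper_width': 0.08522592555228466}
```

View pics/top0.png

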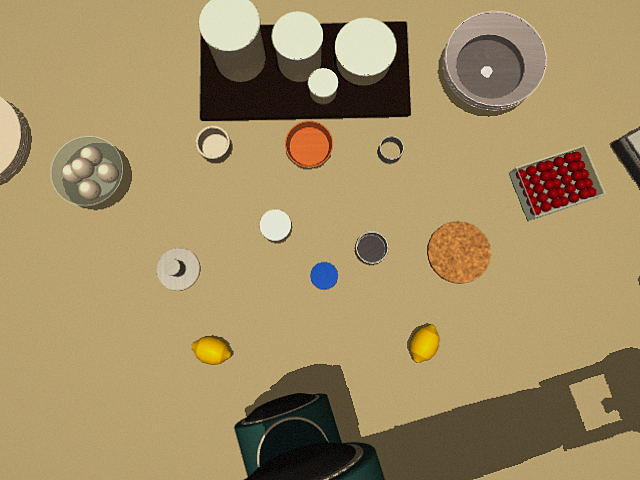

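View pics/side0.png

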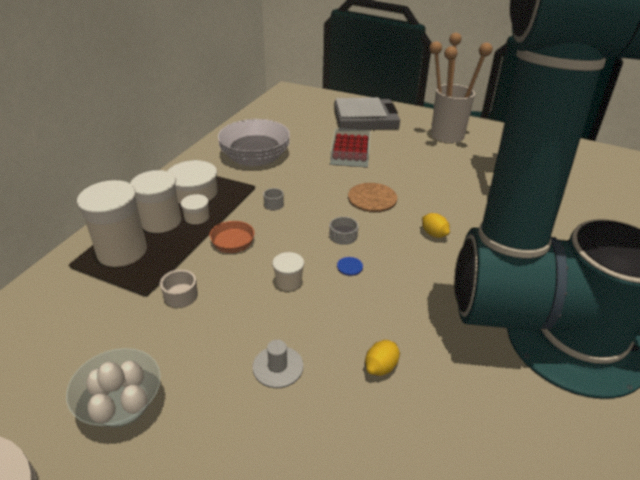

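Top view: tin with dark base at (371,248), empty cutter at (390,149), post on foot at (178,269), trivet at (459,252), blue look-alike disc at (324,275). In the side view the tin is at (344,231), the post at (277,355) and the trivet at (372,197).

```bash
cat > m.py <<'E'
from h import *
def mask(im,roi,kind):
    x0,y0,x1,y1=roi; h=cv2.cvtColor(im,cv2.COLOR_BGR2HSV).astype(int); 
    m=(h[...,1]<60) if kind=="grey" else ((h[...,0]<17)&(h[...,1]>110))
    o=np.zeros(m.shape,np.uint8); o[y0:y1,x0:x1]=m[y0:y1,x0:x1]*255
    c=max(cv2.findContours(o,cv2.RETR_EXTERNAL,cv2.CHAIN_APPROX_NONE)[0],key=cv2.contourArea)
    return c,o
E
python3 - <<'E'
from m import *
ims={n:(cv2.imread(f"pics/{n}0.png"),np.load(f"pics/{n}0.npy"),cam(n)) for n in("top","side")}
rois={"tin":((345,222,398,276),(322,210,366,252)),"foot":((150,240,208,300),(245,335,312,392)),"trivet":((415,210,505,295),(340,175,405,218))}
for k,(a,b) in rois.items():
    for n,r in(("top",a),("side",b)):
        im,dp,C=ims[n]; c,_=mask(im,r,"cork" if k=="trivet" else "grey")
        e=cv2.fitEllipse(c); ys,xs=np.mgrid[r[1]:r[3],r[0]:r[2]]; P=bydepth(np.c_[xs.ravel(),ys.ravel()],dp,C)
        print(k,n,np.round(e[0],1),np.round(e[1],1),cv2.boundingRect(c),"z pct",np.percentile(P[:,2],[2,20,50,80,90,95,98]).round(4))
        for lo,hi in((.004,.009),(.008,.013),(.012,.02),(.028,.04),(.048,.062)):
            s=P[(P[:,2]>lo)&(P[:,2]<hi)]
            if len(s)>15: print("   z",lo,hi,len(s),"med z",np.median(s[:,2]).round(4),"mid",((s.min(0)+s.max(0))/2).round(4)[:2],"size",np.ptp(s,0).round(4)[:2])
E
```

```text
tin top [371.1 247.4] [31.7 32.7] (355, 231, 33, 33) z pct [-0.0045 -0.0015  0.001   0.01    0.0134  0.0295  0.0339]
   z 0.004 0.009 221 med z 0.0075 mid [ 0.533  -0.1142] size [0.1096 0.1104]
   z 0.008 0.013 444 med z 0.0105 mid [ 0.5304 -0.1109] size [0.0635 0.0632]
   z 0.012 0.02 195 med z 0.0133 mid [ 0.5297 -0.111 ] size [0.0637 0.0643]
   z 0.028 0.04 142 med z 0.0329 mid [ 0.5308 -0.1126] size [0.0648 0.0655]
tin side [343.3 229.8] [28.5 30. ] (329, 216, 30, 29) z pct [-0.004  -0.002  -0.0002  0.016   0.0257  0.0303  0.0332]
   z 0.004 0.009 105 med z 0.0077 mid [ 0.5274 -0.1134] size [0.0615 0.0688]
   z 0.008 0.013 178 med z 0.0101 mid [ 0.5287 -0.1143] size [0.0639 0.0697]
   z 0.012 0.02 150 med z 0.0159 mid [ 0.5294 -0.1144] size [0.0659 0.0695]
   z 0.028 0.04 136 med z 0.0309 mid [ 0.5304 -0.1135] size [0.0668 0.0709]
foot top [177.9 268.8] [40.7 42.6] (157, 248, 43, 43) z pct [-0.004  -0.0009  0.0022  0.0069  0.0103  0.0549  0.0575]
   z 0.004 0.009 889 med z 0.0062 mid [0.496  0.2909] size [0.1252 0.1197]
   z 0.008 0.013 184 med z 0.009 mid [0.4945 0.2919] size [0
[... 577 characters left out ...]
  z 0.048 0.062 268 med z 0.0553 mid [0.496  0.2906] size [0.0324 0.0321]
trivet top [458.6 251.9] [60.2 62.9] (427, 221, 64, 62) z pct [-0.0045 -0.0016  0.0015  0.0095  0.0109  0.012   0.0133]
   z 0.004 0.009 1343 med z 0.0077 mid [ 0.5223 -0.2972] size [0.1799 0.1878]
   z 0.008 0.013 2130 med z 0.0099 mid [ 0.5087 -0.2951] size [0.1509 0.1289]
   z 0.012 0.02 347 med z 0.0128 mid [ 0.5207 -0.2937] size [0.1254 0.126 ]
trivet side [372.2 196.7] [27.5 48.2] (348, 183, 49, 29) z pct [-0.004  -0.0018  0.0005  0.0088  0.0098  0.0104  0.0113]
   z 0.004 0.009 642 med z 0.0078 mid [ 0.5192 -0.2969] size [0.1289 0.1333]
   z 0.008 0.013 736 med z 0.0093 mid [ 0.5189 -0.2949] size [0.1295 0.1323]
```

```bash
cat >> h.py <<'E'
def go(target,yaw=0):
    "tool-frame shift to target, in fractions of full scale"
    s=manip.state(); q=s["ee_rot"]; Rt=R.from_quat([q[1],q[2],q[3],q[0]]).as_matrix()
    d=Rt.T@(np.array(target)-s["eef_pos"])
    print("t",round(s["clock"],2),"tcp",s["eef_pos"].round(4),"w",round(s["gripper_width"],4),"F",s["ft_force"].round(1)); print("toolx",Rt[:,0].round(3),"z",Rt[:,2].round(4)); print("shift frac",(d/.75).round(4),"rows>=",np.linalg.norm(d)/.0417)
E
python3 - <<'E'
from h import *
print(manip.tips_ahead, manip.camera_info("wrist"))
go([.5305,-.113,.256])
E
```

```text
0.025 {'vfov': 71.83797631846977, 'cx': 324.25738314985267, 'cy': 239.71708295234828, 'dist_coeffs': array([-0.02110206,  0.        ,  0.        ,  0.        ,  0.        ]), 'tool_from_camera': array([[ 6.38084744e-05,  9.55943733e-01,  2.93549955e-01,
         7.48860082e-02],
       [ 9.99998232e-01,  4.90660145e-04, -1.81519991e-03,
        -8.21472606e-05],
       [-1.87926224e-03,  2.93549552e-01, -9.55942011e-01,
        -1.18062847e-01],
       [ 0.00000000e+00,  0.00000000e+00,  0.00000000e+00,
         1.00000000e+00]])}
t 0.1 tcp [ 0.216  -0.6393  0.2556] w 0.0852 F [-0.3 -1.  -0.7]
toolx [0.947 0.32  0.   ] z [-3.e-04  1.e-03 -1.e+00]
shift frac [ 6.219e-01 -5.307e-01  1.000e-04] rows>= 14.703948880511582
```

>>> arm_command(
  steps=[
    {"tx": 0.0388,"ty": -0.0332,"grip": 1},
    {"tx": 0.0388,"ty": -0.0332},
    {"tx": 0.0388,"ty": -0.0332},
    {"tx": 0.0388,"ty": -0.0332},
    {"tx": 0.0388,"ty": -0.0332},
    {"tx": 0.0388,"ty": -0.0332},
    {"tx": 0.0388,"ty": -0.0332},
    {"tx": 0.0388,"ty": -0.0332},
  ],
)

```text
invalid input at $.steps[0]: expected keys tx, ty, tz, ax, ay, az, grip
```

>>> arm_command(
  steps=[
    {"tx": 0.0388,"ty": -0.0332},
    {"tx": 0.0388,"ty": -0.0332},
    {"tx": 0.0388,"ty": -0.0332},
    {"tx": 0.0388,"ty": -0.0332},
    {"tx": 0.0388,"ty": -0.0332},
    {"tx": 0.0388,"ty": -0.0332},
    {"tx": 0.0388,"ty": -0.0332},
    {"tx": 0.0388,"ty": -0.0332},
  ],
)

```text
invalid input at $.steps[0]: expected keys tx, ty, tz, ax, ay, az, grip
```

```bash
python3 - <<'E'
from h import *
go([.5305,-.113,.16])
E
```

```text
t 0.1 tcp [ 0.216  -0.6393  0.2556] w 0.0852 F [-0.3 -1.  -0.7]
toolx [0.947 0.32  0.   ] z [-3.e-04  1.e-03 -1.e+00]
shift frac [ 0.6219 -0.5305  0.1281] rows>= 14.88173983833081
```

All keys are needed.

>>> arm_command(
  steps=[
    {"tx": 0.0388,"ty": -0.0332,"tz": 0,"ax": 0,"ay": 0,"az": 0,"grip": 1},
    {"tx": 0.0388,"ty": -0.0332,"tz": 0,"ax": 0,"ay": 0,"az": 0,"grip": 1},
    {"tx": 0.0388,"ty": -0.0332,"tz": 0,"ax": 0,"ay": 0,"az": 0,"grip": 1},
    {"tx": 0.0388,"ty": -0.0332,"tz": 0,"ax": 0,"ay": 0,"az": 0,"grip": 1},
    {"tx": 0.0388,"ty": -0.0332,"tz": 0,"ax": 0,"ay": 0,"az": 0,"grip": 1},
    {"tx": 0.0388,"ty": -0.0332,"tz": 0,"ax": 0,"ay": 0,"az": 0,"grip": 1},
    {"tx": 0.0388,"ty": -0.0332,"tz": 0,"ax": 0,"ay": 0,"az": 0,"grip": 1},
    {"tx": 0.0388,"ty": -0.0332,"tz": 0,"ax": 0,"ay": 0,"az": 0,"grip": 1},
  ],
)

```text
clock: 0.77
eef_pos: [0.3733, -0.3745, 0.2561]
ee_rot: [-0.0, 0.987, 0.162, -0.0]
ft_force: [0.4, 0.3, -0.3]
gripper_width: 0.0853
```

>>> arm_command(
  steps=[
    {"tx": 0.0388,"ty": -0.0332,"tz": 0,"ax": 0,"ay": 0,"az": 0,"grip": 1},
    {"tx": 0.0388,"ty": -0.0332,"tz": 0,"ax": 0,"ay": 0,"az": 0,"grip": 1},
    {"tx": 0.0388,"ty": -0.0332,"tz": 0,"ax": 0,"ay": 0,"az": 0,"grip": 1},
    {"tx": 0.0388,"ty": -0.0332,"tz": 0,"ax": 0,"ay": 0,"az": 0,"grip": 1},
    {"tx": 0.0388,"ty": -0.0332,"tz": 0,"ax": 0,"ay": 0,"az": 0,"grip": 1},
    {"tx": 0.0388,"ty": -0.0332,"tz": 0,"ax": 0,"ay": 0,"az": 0,"grip": 1},
    {"tx": 0.0388,"ty": -0.0332,"tz": 0,"ax": 0,"ay": 0,"az": 0,"grip": 1},
    {"tx": 0.0,"ty": 0,"tz": 0,"ax": 0,"ay": 0,"az": 0,"grip": 1},
  ],
)

```text
clock: 1.43
eef_pos: [0.5121, -0.1412, 0.2559]
ee_rot: [-0.001, 0.986, 0.164, 0.0]
ft_force: [0.6, -0.4, -0.5]
gripper_width: 0.0854
```

```bash
python3 - <<'E'
from h import *
go([.5305,-.113,.16])
E
```

```text
t 1.43 tcp [ 0.5121 -0.1412  0.2559] w 0.0854 F [ 0.6 -0.4 -0.5]
toolx [0.946 0.324 0.001] z [ 1.0e-04  1.6e-03 -1.0e+00]
shift frac [ 0.0354 -0.0274  0.1279] rows>= 2.437766254451698
```

>>> arm_command(
  steps=[
    {"tx": 0.018,"ty": -0.0137,"tz": 0.04,"ax": 0,"ay": 0,"az": 0,"grip": 1},
    {"tx": 0.0177,"ty": -0.0137,"tz": 0.04,"ax": 0,"ay": 0,"az": 0,"grip": 1},
    {"tx": 0,"ty": 0,"tz": 0.048,"ax": 0,"ay": 0,"az": 0,"grip": 1},
    {"tx": 0,"ty": 0,"tz": 0,"ax": 0,"ay": 0,"az": 0,"grip": 1},
    {"tx": 0,"ty": 0,"tz": 0,"ax": 0,"ay": 0,"az": 0,"grip": 1},
  ],
)

```text
clock: 1.85
eef_pos: [0.528, -0.1178, 0.1594]
ee_rot: [-0.001, 0.987, 0.162, -0.002]
ft_force: [-0.1, -0.5, 1.6]
gripper_width: 0.0855
```

```bash
python3 - <<'E'
from h import *
im,dp,C=snap("wrist","w1"); go([.5305,-.113,.1])
K,D,T=C
ys,xs=np.mgrid[0:480:1,0:640:1]; P=bydepth(np.c_[xs.ravel(),ys.ravel()],dp,C)
ok=(dp.ravel()>0)&(np.hypot(P[:,0]-.5305,P[:,1]+.113)<.045)
Q=P[ok]
for lo,hi in((.006,.015),(.03,.04)):
    s=Q[(Q[:,2]>lo)&(Q[:,2]<hi)]; print(lo,len(s),np.median(s[:,2]),s.min(0).round(4),s.max(0).round(4),((s.min(0)+s.max(0))/2).round(4))
# fingers: points near tool in tool frame
st=manip.state();q=st["ee_rot"];Rt=R.from_quat([q[1],q[2],q[3],q[0]]).as_matrix()
L=(P-st["eef_pos"])@Rt
f=(dp.ravel()>0)&(L[:,2]<.06)
if f.any(): print("fingers in tool frame max z",np.percentile(L[f],[1,50,99,100],axis=0).round(4))
E
```

```text
t 1.9 tcp [ 0.5288 -0.1183  0.1615] w 0.0851 F [-0.1 -0.4  0.4]
toolx [ 0.947  0.32  -0.   ] z [-1.e-04 -1.e-04 -1.e+00]
shift frac [ 0.0044 -0.006   0.082 ] rows>= 1.4810646225969073
0.006 3976 0.01139046445048919 [ 0.5011 -0.1447  0.006 ] [ 0.5662 -0.0799  0.015 ] [ 0.5337 -0.1123  0.0105]
0.03 1109 0.034059410739749385 [ 0.4988 -0.1477  0.03  ] [ 0.5661 -0.0799  0.0366] [ 0.5325 -0.1138  0.0333]
fingers in tool frame max z [[-0.0104 -0.0712 -0.074 ]
 [ 0.011  -0.0011 -0.0535]
 [ 0.0199  0.07    0.006 ]
 [ 0.0213  0.0745  0.0146]]
```

View pics/w1.png

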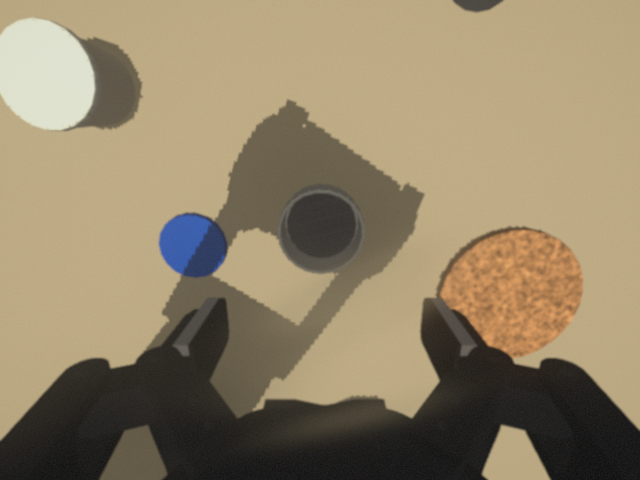

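Wrist view: tin at (321,228) between the open fingers (tips at about (220,305) and (432,305)), trivet to the right and blue disc to the left, both clear. The open tips measure about 13 mm ahead of the TCP.

>>> arm_command(
  steps=[
    {"tx": 0.0055,"ty": -0.0049,"tz": 0.04,"ax": 0,"ay": 0,"az": 0,"grip": 1},
    {"tx": 0,"ty": 0,"tz": 0.04,"ax": 0,"ay": 0,"az": 0,"grip": 1},
    {"tx": 0,"ty": 0,"tz": 0.04,"ax": 0,"ay": 0,"az": 0,"grip": 1},
    {"tx": 0,"ty": 0,"tz": 0.02,"ax": 0,"ay": 0,"az": 0,"grip": 1},
    {"tx": 0,"ty": 0,"tz": 0,"ax": 0,"ay": 0,"az": 0,"grip": 1},
    {"tx": 0,"ty": 0,"tz": 0,"ax": 0,"ay": 0,"az": 0,"grip": 1},
    {"tx": 0,"ty": 0,"tz": 0,"ax": 0,"ay": 0,"az": 0,"grip": 1},
    {"tx": 0,"ty": 0,"tz": 0,"ax": 0,"ay": 0,"az": 0,"grip": 1},
  ],
)

```text
clock: 2.57
eef_pos: [0.5327, -0.1136, 0.0579]
ee_rot: [0.001, 0.987, 0.162, 0.002]
ft_force: [-0.2, 0.5, 0.4]
gripper_width: 0.0857
```

```bash
python3 - <<'E'
from h import *
go([.5315,-.1135,.023])
E
```

```text
t 2.57 tcp [ 0.5327 -0.1136  0.0579] w 0.0857 F [-0.2  0.5  0.4]
toolx [0.947 0.32  0.003] z [ 3.3e-03 -9.0e-04 -1.0e+00]
shift frac [-0.0016 -0.0007  0.0465] rows>= 0.8370664158087907
```

>>> arm_command(
  steps=[
    {"tx": -0.0012,"ty": 0,"tz": 0.0155,"ax": 0,"ay": 0,"az": 0,"grip": 1},
    {"tx": 0,"ty": 0,"tz": 0.0155,"ax": 0,"ay": 0,"az": 0,"grip": 1},
    {"tx": 0,"ty": 0,"tz": 0.0155,"ax": 0,"ay": 0,"az": 0,"grip": 1},
    {"tx": 0,"ty": 0,"tz": 0,"ax": 0,"ay": 0,"az": 0,"grip": 1},
    {"tx": 0,"ty": 0,"tz": 0,"ax": 0,"ay": 0,"az": 0,"grip": 1},
    {"tx": 0,"ty": 0,"tz": 0,"ax": 0,"ay": 0,"az": 0,"grip": 1},
  ],
)

```text
clock: 3.07
eef_pos: [0.5307, -0.1134, 0.0204]
ee_rot: [-0.0, 0.987, 0.162, -0.0]
ft_force: [0.6, -0.3, 0.6]
gripper_width: 0.0855
```

>>> arm_command(
  squeeze=30,
  steps=[
    {"tx": 0,"ty": 0,"tz": 0,"ax": 0,"ay": 0,"az": 0,"grip": 0.7},
    {"tx": 0,"ty": 0,"tz": 0,"ax": 0,"ay": 0,"az": 0,"grip": 0.6},
    {"tx": 0,"ty": 0,"tz": 0,"ax": 0,"ay": 0,"az": 0,"grip": 0.6},
    {"tx": 0,"ty": 0,"tz": 0,"ax": 0,"ay": 0,"az": 0,"grip": 0.6},
    {"tx": 0,"ty": 0,"tz": 0,"ax": 0,"ay": 0,"az": 0,"grip": 0.6},
    {"tx": 0,"ty": 0,"tz": 0,"ax": 0,"ay": 0,"az": 0,"grip": 0.6},
  ],
)

```text
clock: 3.57
eef_pos: [0.5311, -0.1135, 0.0212]
ee_rot: [0.0, 0.987, 0.162, 0.001]
ft_force: [-0.9, -0.7, 6.5]
gripper_width: 0.0651
```

```bash
python3 - <<'E'
from h import *
im,dp,C=snap("wrist","w2");go([.5315,-.1135,.1])
E
```

```text
t 3.62 tcp [ 0.5311 -0.1135  0.0212] w 0.0652 F [-1.1  1.2  5.5]
toolx [0.947 0.32  0.001] z [ 1.2e-03 -3.0e-04 -1.0e+00]
shift frac [ 0.0006  0.0002 -0.1051] rows>= 1.8900921047083201
```

View pics/w2.png

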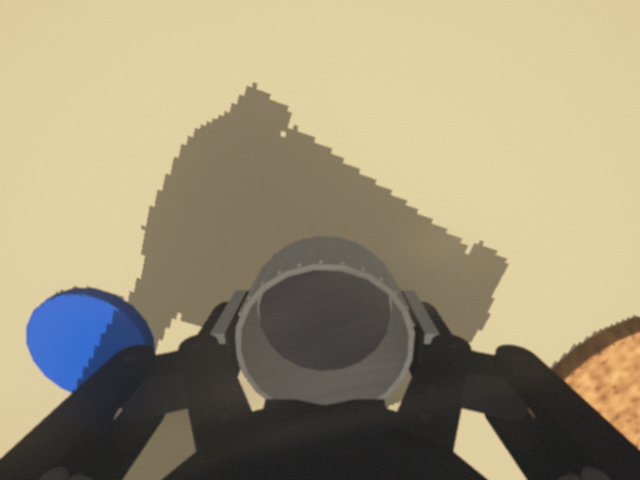

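Fingers closed on the ring at 65 mm, base still seated inside (dark disc at (325,315)). Lift and check.

>>> arm_command(
  steps=[
    {"tx": 0,"ty": 0,"tz": -0.01,"ax": 0,"ay": 0,"az": 0,"grip": 0.6},
    {"tx": 0,"ty": 0,"tz": -0.025,"ax": 0,"ay": 0,"az": 0,"grip": 0.6},
    {"tx": 0,"ty": 0,"tz": -0.03,"ax": 0,"ay": 0,"az": 0,"grip": 0.6},
    {"tx": 0,"ty": 0,"tz": -0.03,"ax": 0,"ay": 0,"az": 0,"grip": 0.6},
    {"tx": 0,"ty": 0,"tz": -0.03,"ax": 0,"ay": 0,"az": 0,"grip": 0.6},
    {"tx": 0,"ty": 0,"tz": -0.015,"ax": 0,"ay": 0,"az": 0,"grip": 0.6},
    {"tx": 0,"ty": 0,"tz": 0,"ax": 0,"ay": 0,"az": 0,"grip": 0.6},
    {"tx": 0,"ty": 0,"tz": 0,"ax": 0,"ay": 0,"az": 0,"grip": 0.6},
  ],
)

```text
clock: 4.28
eef_pos: [0.5307, -0.1134, 0.1252]
ee_rot: [0.0, 0.987, 0.162, 0.0]
ft_force: [-0.8, 0.5, -2.3]
gripper_width: 0.0654
```

```bash
python3 - <<'E'
from h import *
go([.496,.291,.126])
E
```

```text
t 4.28 tcp [ 0.5307 -0.1134  0.1252] w 0.0654 F [-0.8  0.5 -2.3]
toolx [0.947 0.32  0.   ] z [ 4.e-04 -1.e-04 -1.e+00]
shift frac [ 0.1288 -0.5256 -0.0012] rows>= 9.7328224905498
```

>>> arm_command(
  steps=[
    {"tx": 0.003,"ty": -0.012,"tz": 0,"ax": 0,"ay": 0,"az": 0,"grip": 0.6},
    {"tx": 0.006,"ty": -0.024,"tz": 0,"ax": 0,"ay": 0,"az": 0,"grip": 0.6},
    {"tx": 0.008,"ty": -0.033,"tz": 0,"ax": 0,"ay": 0,"az": 0,"grip": 0.6},
    {"tx": 0.008,"ty": -0.033,"tz": 0,"ax": 0,"ay": 0,"az": 0,"grip": 0.6},
    {"tx": 0.008,"ty": -0.033,"tz": 0,"ax": 0,"ay": 0,"az": 0,"grip": 0.6},
    {"tx": 0.008,"ty": -0.033,"tz": 0,"ax": 0,"ay": 0,"az": 0,"grip": 0.6},
    {"tx": 0.008,"ty": -0.033,"tz": 0,"ax": 0,"ay": 0,"az": 0,"grip": 0.6},
    {"tx": 0.008,"ty": -0.033,"tz": 0,"ax": 0,"ay": 0,"az": 0,"grip": 0.6},
  ],
)

```text
clock: 4.95
eef_pos: [0.5139, 0.0683, 0.1237]
ee_rot: [-0.0, 0.987, 0.162, -0.001]
ft_force: [0.2, -0.8, -0.3]
gripper_width: 0.0653
```

>>> arm_command(
  steps=[
    {"tx": 0.008,"ty": -0.033,"tz": 0,"ax": 0,"ay": 0,"az": 0,"grip": 0.6},
    {"tx": 0.008,"ty": -0.033,"tz": 0,"ax": 0,"ay": 0,"az": 0,"grip": 0.6},
    {"tx": 0.008,"ty": -0.033,"tz": 0,"ax": 0,"ay": 0,"az": 0,"grip": 0.6},
    {"tx": 0.008,"ty": -0.033,"tz": 0,"ax": 0,"ay": 0,"az": 0,"grip": 0.6},
    {"tx": 0.006,"ty": -0.024,"tz": 0,"ax": 0,"ay": 0,"az": 0,"grip": 0.6},
    {"tx": 0.003,"ty": -0.012,"tz": 0,"ax": 0,"ay": 0,"az": 0,"grip": 0.6},
    {"tx": 0,"ty": 0,"tz": 0,"ax": 0,"ay": 0,"az": 0,"grip": 0.6},
    {"tx": 0,"ty": 0,"tz": 0,"ax": 0,"ay": 0,"az": 0,"grip": 0.6},
  ],
)

```text
clock: 5.62
eef_pos: [0.5033, 0.1958, 0.1244]
ee_rot: [0.0, 0.987, 0.163, -0.001]
ft_force: [-0.6, -0.6, -1.4]
gripper_width: 0.0656
```

```bash
python3 - <<'E'
from h import *
go([.496,.291,.126])
E
```

```text
t 5.62 tcp [0.5033 0.1958 0.1244] w 0.0656 F [-0.6 -0.6 -1.4]
toolx [ 0.947  0.321 -0.002] z [-1.4e-03 -7.0e-04 -1.0e+00]
shift frac [ 0.0315 -0.1234 -0.0022] rows>= 2.290939401748085
```

>>> arm_command(
  steps=[
    {"tx": 0.005,"ty": -0.0205,"tz": 0,"ax": 0,"ay": 0,"az": 0,"grip": 0.6},
    {"tx": 0.005,"ty": -0.0205,"tz": 0,"ax": 0,"ay": 0,"az": 0,"grip": 0.6},
    {"tx": 0.005,"ty": -0.0205,"tz": 0,"ax": 0,"ay": 0,"az": 0,"grip": 0.6},
    {"tx": 0.005,"ty": -0.0205,"tz": 0,"ax": 0,"ay": 0,"az": 0,"grip": 0.6},
    {"tx": 0.005,"ty": -0.0205,"tz": 0,"ax": 0,"ay": 0,"az": 0,"grip": 0.6},
    {"tx": 0.0055,"ty": -0.0205,"tz": 0,"ax": 0,"ay": 0,"az": 0,"grip": 0.6},
    {"tx": 0,"ty": 0,"tz": 0,"ax": 0,"ay": 0,"az": 0,"grip": 0.6},
    {"tx": 0,"ty": 0,"tz": 0,"ax": 0,"ay": 0,"az": 0,"grip": 0.6},
  ],
)

```text
clock: 6.28
eef_pos: [0.496, 0.2899, 0.125]
ee_rot: [0.0, 0.987, 0.162, -0.0]
ft_force: [-0.2, -0.0, -0.7]
gripper_width: 0.0656
```

```bash
python3 - <<'E'
from h import *
go([.496,.291,.126])
im,dp,C=snap("wrist","w3"); im2,_,C2=snap("side","s3")
a=cv2.resize(im,(400,300)); b=cv2.resize(im2[200:470,150:510],(400,300))
cv2.imwrite("pics/c3.png",np.hstack([a,b]))
st=manip.state();q=st["ee_rot"];Rt=R.from_quat([q[1],q[2],q[3],q[0]]).as_matrix()
ys,xs=np.mgrid[0:480,0:640]; P=bydepth(np.c_[xs.ravel(),ys.ravel()],dp,C); L=(P-st["eef_pos"])@Rt
ok=dp.ravel()>0
for nm,m in(("ringtop?",(abs(L[:,2]+.012)<.006)&(np.hypot(L[:,0],L[:,1])<.04)),("foot",(P[:,2]>.003)&(P[:,2]<.009)&(np.hypot(P[:,0]-.496,P[:,1]-.291)<.06)),("fing",(abs(abs(L[:,1])-.04)<.008)&(L[:,2]<.04))):
    s=L[m&ok]; print(nm,len(s),np.percentile(s,[0.5,50,99.5],axis=0).round(4).tolist() if len(s) else "")
E
```

```text
t 6.28 tcp [0.496  0.2899 0.125 ] w 0.0656 F [-0.2 -0.  -0.7]
toolx [ 0.947  0.32  -0.001] z [-6.e-04 -6.e-04 -1.e+00]
shift frac [ 0.0005 -0.0014 -0.0014] rows>= 0.03649781549611709
ringtop? 6230 [[-0.0294, -0.0377, -0.0177], [0.0105, -0.0002, -0.0123], [0.0347, 0.0377, -0.0061]]
foot 5640 [[-0.0093, -0.0444, 0.1169], [0.0219, -0.0018, 0.1187], [0.0464, 0.0425, 0.1206]]
fing 8395 [[-0.0093, -0.0478, -0.0543], [0.0109, -0.0322, -0.0285], [0.0176, 0.0478, 0.0126]]
```

View pics/c3.png

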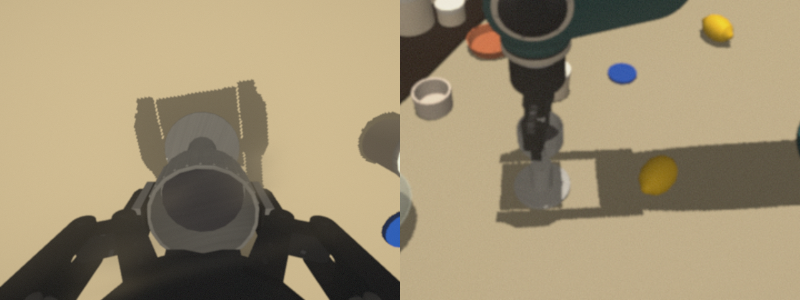

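Left: ring with base held over the post (post column at (202,150), foot under the ring); right: side view agrees. Offsets are within ~2 mm. Lower it.

>>> arm_command(
  steps=[
    {"tx": 0.0005,"ty": -0.001,"tz": 0.02,"ax": 0,"ay": 0,"az": 0,"grip": 0.6},
    {"tx": 0,"ty": 0,"tz": 0.02,"ax": 0,"ay": 0,"az": 0,"grip": 0.6},
    {"tx": 0,"ty": 0,"tz": 0.012,"ax": 0,"ay": 0,"az": 0,"grip": 0.6},
    {"tx": 0,"ty": 0,"tz": 0.008,"ax": 0,"ay": 0,"az": 0,"grip": 0.6},
    {"tx": 0,"ty": 0,"tz": 0.008,"ax": 0,"ay": 0,"az": 0,"grip": 0.6},
    {"tx": 0,"ty": 0,"tz": 0.008,"ax": 0,"ay": 0,"az": 0,"grip": 0.6},
    {"tx": 0,"ty": 0,"tz": 0.008,"ax": 0,"ay": 0,"az": 0,"grip": 0.6},
    {"tx": 0,"ty": 0,"tz": 0.008,"ax": 0,"ay": 0,"az": 0,"grip": 0.6},
  ],
)

```text
clock: 7.05
eef_pos: [0.4963, 0.2914, 0.0563]
ee_rot: [-0.0, 0.987, 0.162, 0.0]
ft_force: [0.1, 0.1, -0.1]
gripper_width: 0.0653
```

>>> arm_command(
  steps=[
    {"tx": 0,"ty": 0,"tz": 0.008,"ax": 0,"ay": 0,"az": 0,"grip": 0.6},
    {"tx": 0,"ty": 0,"tz": 0.008,"ax": 0,"ay": 0,"az": 0,"grip": 0.6},
    {"tx": 0,"ty": 0,"tz": 0.008,"ax": 0,"ay": 0,"az": 0,"grip": 0.6},
    {"tx": 0,"ty": 0,"tz": 0.007,"ax": 0,"ay": 0,"az": 0,"grip": 0.6},
    {"tx": 0,"ty": 0,"tz": 0,"ax": 0,"ay": 0,"az": 0,"grip": 0.6},
    {"tx": 0,"ty": 0,"tz": 0,"ax": 0,"ay": 0,"az": 0,"grip": 0.6},
    {"tx": 0,"ty": 0,"tz": 0,"ax": 0,"ay": 0,"az": 0,"grip": 0.6},
  ],
)

```text
clock: 7.63
eef_pos: [0.4962, 0.2914, 0.0334]
ee_rot: [-0.0, 0.987, 0.162, 0.0]
ft_force: [-0.7, -0.1, -1.3]
gripper_width: 0.0653
```

```bash
python3 - <<'E'
from h import *
go([.496,.291,.028])
im,dp,C=snap("wrist","w4"); im2,_,C2=snap("side","s4")
a=cv2.resize(im,(400,300)); b=cv2.resize(im2[290:410,210:370],(400,300),interpolation=cv2.INTER_CUBIC)
cv2.imwrite("pics/c4.png",np.hstack([a,b]))
E
```

```text
t 7.63 tcp [0.4962 0.2914 0.0334] w 0.0653 F [-0.7 -0.1 -1.3]
toolx [0.947 0.32  0.   ] z [ 3.e-04  2.e-04 -1.e+00]
shift frac [-0.0005  0.0004  0.0072] rows>= 0.13084618288305755
```

View pics/c4.png

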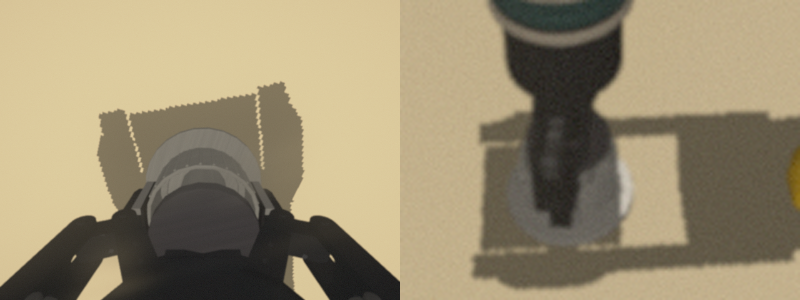

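The base is pushed up out of the ring (large dark disc above the rim at (203,215)), and the ring is about 5 mm over the foot. Lower the last bit and release.

>>> arm_command(
  steps=[
    {"tx": 0,"ty": 0,"tz": 0.003,"ax": 0,"ay": 0,"az": 0,"grip": 0.6},
    {"tx": 0,"ty": 0,"tz": 0.003,"ax": 0,"ay": 0,"az": 0,"grip": 0.6},
    {"tx": 0,"ty": 0,"tz": 0,"ax": 0,"ay": 0,"az": 0,"grip": 0.6},
    {"tx": 0,"ty": 0,"tz": 0,"ax": 0,"ay": 0,"az": 0,"grip": 0.6},
  ],
)

```text
clock: 8.07
eef_pos: [0.496, 0.2912, 0.0285]
ee_rot: [0.0, 0.987, 0.162, -0.0]
ft_force: [0.4, -0.4, -1.6]
gripper_width: 0.0657
```

>>> arm_command(
  steps=[
    {"tx": 0,"ty": 0,"tz": 0,"ax": 0,"ay": 0,"az": 0,"grip": 0.85},
    {"tx": 0,"ty": 0,"tz": 0,"ax": 0,"ay": 0,"az": 0,"grip": 0.95},
    {"tx": 0,"ty": 0,"tz": 0,"ax": 0,"ay": 0,"az": 0,"grip": 1},
    {"tx": 0,"ty": 0,"tz": 0,"ax": 0,"ay": 0,"az": 0,"grip": 1},
    {"tx": 0,"ty": 0,"tz": 0,"ax": 0,"ay": 0,"az": 0,"grip": 1},
    {"tx": 0,"ty": 0,"tz": 0,"ax": 0,"ay": 0,"az": 0,"grip": 1},
  ],
)

```text
clock: 8.57
eef_pos: [0.4961, 0.2913, 0.0287]
ee_rot: [-0.0, 0.987, 0.162, 0.0]
ft_force: [0.1, -0.1, 0.1]
gripper_width: 0.0853
```

>>> arm_command(
  steps=[
    {"tx": 0,"ty": 0,"tz": -0.01,"ax": 0,"ay": 0,"az": 0,"grip": 1},
    {"tx": 0,"ty": 0,"tz": -0.03,"ax": 0,"ay": 0,"az": 0,"grip": 1},
    {"tx": 0,"ty": 0,"tz": -0.04,"ax": 0,"ay": 0,"az": 0,"grip": 1},
    {"tx": 0,"ty": 0,"tz": -0.04,"ax": 0,"ay": 0,"az": 0,"grip": 1},
    {"tx": 0,"ty": 0,"tz": -0.04,"ax": 0,"ay": 0,"az": 0,"grip": 1},
    {"tx": 0,"ty": 0,"tz": -0.02,"ax": 0,"ay": 0,"az": 0,"grip": 1},
    {"tx": 0,"ty": 0,"tz": 0,"ax": 0,"ay": 0,"az": 0,"grip": 1},
    {"tx": 0,"ty": 0,"tz": 0,"ax": 0,"ay": 0,"az": 0,"grip": 1},
  ],
)

```text
clock: 9.23
eef_pos: [0.4963, 0.2915, 0.1649]
ee_rot: [-0.0, 0.987, 0.162, 0.001]
ft_force: [-0.2, 0.9, -1.6]
gripper_width: 0.0852
```

```bash
python3 - <<'E'
from h import *
manip.get_image("side")
im,dp,C=snap("wrist","w5"); go([.496,.291,.08]); im2,_,C2=snap("side","s5")
a=cv2.resize(im,(400,300)); b=cv2.resize(im2[290:410,210:370],(400,300),interpolation=cv2.INTER_CUBIC)
cv2.imwrite("pics/c5.png",np.hstack([a,b]))
ys,xs=np.mgrid[0:480,0:640]; P=bydepth(np.c_[xs.ravel(),ys.ravel()],dp,C)
near=(dp.ravel()>0)&(np.hypot(P[:,0]-.496,P[:,1]-.291)<.055)
for lo,hi in((.003,.009),(.036,.044),(.058,.070)):
    s=P[near&(P[:,2]>lo)&(P[:,2]<hi)]; print(lo,len(s),np.median(s[:,2]).round(4),s.min(0).round(4),s.max(0).round(4),((s.min(0)+s.max(0))/2).round(4))
s=P[near&(P[:,2]>.058)&(P[:,2]<.07)]; A=np.c_[s[:,:2]-s[:,:2].mean(0),np.ones(len(s))]; print("plane",np.linalg.lstsq(A,s[:,2],rcond=None)[0])
E
```

```text
t 9.33 tcp [0.4957 0.2911 0.1628] w 0.0855 F [-0.5 -0.6  0.9]
toolx [ 0.947  0.32  -0.001] z [-1.1e-03 -6.0e-04 -1.0e+00]
shift frac [0.0004 0.0002 0.1103] rows>= 1.9846991488733863
0.003 2759 0.0064 [0.4618 0.2463 0.0031] [0.5429 0.3355 0.009 ] [0.5024 0.2909 0.006 ]
0.036 575 0.0401 [0.4766 0.2585 0.036 ] [0.5312 0.3246 0.0422] [0.5039 0.2915 0.0391]
0.058 5160 0.0644 [0.4683 0.2616 0.058 ] [0.5262 0.3191 0.067 ] [0.4973 0.2903 0.0625]
plane [-0.00728446 -0.00427391  0.06437465]
```

View pics/c5.png

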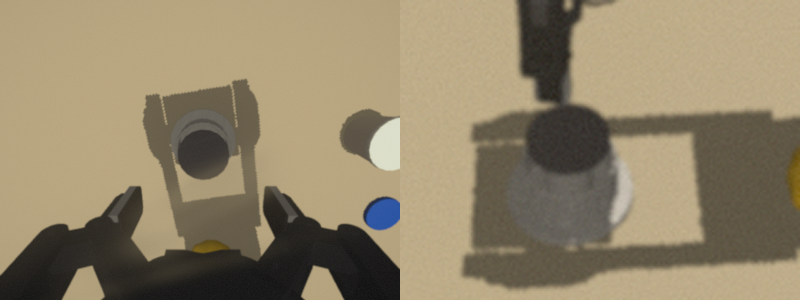

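Left: base lying on the post at (203,155), ring on the foot round it; side view agrees, base level at 64 mm top. Measure where the fingertips are at about 58 mm opening.

>>> arm_command(
  steps=[
    {"tx": 0,"ty": 0,"tz": 0,"ax": 0,"ay": 0,"az": 0,"grip": 0.7},
    {"tx": 0,"ty": 0,"tz": 0,"ax": 0,"ay": 0,"az": 0,"grip": 0.69},
    {"tx": 0,"ty": 0,"tz": 0,"ax": 0,"ay": 0,"az": 0,"grip": 0.69},
    {"tx": 0,"ty": 0,"tz": 0,"ax": 0,"ay": 0,"az": 0,"grip": 0.69},
  ],
)

```text
clock: 9.72
eef_pos: [0.496, 0.2913, 0.1633]
ee_rot: [0.0, 0.987, 0.162, -0.0]
ft_force: [-0.9, -0.3, 0.3]
gripper_width: 0.0589
```

```bash
python3 - <<'E'
from h import *
im,dp,C=snap("wrist","w6"); go([.497,.2903,.08])
st=manip.state();q=st["ee_rot"];Rt=R.from_quat([q[1],q[2],q[3],q[0]]).as_matrix()
def tips(dp,C,Rt,p):
    ys,xs=np.mgrid[0:480,0:640]; P=bydepth(np.c_[xs.ravel(),ys.ravel()],dp,C); L=(P-p)@Rt
    m=(dp.ravel()>0)&(L[:,2]<.045)&(abs(L[:,1])<.065); s=L[m]
    for sg in(-1,1):
        t=s[s[:,1]*sg>0]; h,e=np.histogram(t[:,2],np.arange(-.004,.046,.002)); print(sg,h.tolist(),"inner",np.percentile(abs(t[t[:,2]>0,1]),[1,50,99]).round(4), "x",np.percentile(t[t[:,2]>.0,0],[1,99]).round(4))
tips(dp,C,Rt,st["eef_pos"])
dp=np.load("pics/w5.npy"); tips(dp,cam("wrist"),Rt,st["eef_pos"])
E
```

```text
t 9.77 tcp [0.4961 0.2913 0.1634] w 0.0587 F [-0.7 -0.   0.9]
toolx [ 0.947  0.32  -0.   ] z [-3.e-04 -2.e-04 -1.e+00]
shift frac [0.0008 0.0017 0.1112] rows>= 2.0010011333307554
-1 [137, 135, 124, 122, 112, 116, 112, 91, 80, 77, 40, 28, 2, 0, 0, 0, 0, 0, 0, 0, 0, 0, 0, 0] inner [0.029  0.0295 0.0427] x [-0.0105  0.0116]
1 [140, 135, 116, 108, 118, 117, 104, 93, 83, 67, 46, 23, 1, 0, 0, 0, 0, 0, 0, 0, 0, 0, 0, 0] inner [0.0295 0.03   0.0428] x [-0.0103  0.0116]
-1 [165, 142, 144, 144, 119, 89, 53, 43, 2, 0, 0, 0, 0, 0, 0, 0, 0, 0, 0, 0, 0, 0, 0, 0] inner [0.0422 0.0427 0.0552] x [-0.0107  0.0115]
1 [157, 150, 139, 136, 119, 100, 56, 27, 0, 0, 0, 0, 0, 0, 0, 0, 0, 0, 0, 0, 0, 0, 0, 0] inner [0.0423 0.0428 0.0549] x [-0.0106  0.0115]
```

Tips stand 20 mm ahead of the TCP at 59 mm opening (12 mm when open). Grip the base with TCP at about 0.0765, so the tips end near 57 mm, well above the ring's 40 mm.

>>> arm_command(
  steps=[
    {"tx": 0.0008,"ty": 0.001,"tz": 0,"ax": 0,"ay": 0,"az": 0,"grip": 1},
    {"tx": 0,"ty": 0,"tz": 0.02,"ax": 0,"ay": 0,"az": 0,"grip": 1},
    {"tx": 0,"ty": 0,"tz": 0.035,"ax": 0,"ay": 0,"az": 0,"grip": 1},
    {"tx": 0,"ty": 0,"tz": 0.03,"ax": 0,"ay": 0,"az": 0,"grip": 1},
    {"tx": 0,"ty": 0,"tz": 0.02,"ax": 0,"ay": 0,"az": 0,"grip": 1},
    {"tx": 0,"ty": 0,"tz": 0.011,"ax": 0,"ay": 0,"az": 0,"grip": 1},
    {"tx": 0,"ty": 0,"tz": 0,"ax": 0,"ay": 0,"az": 0,"grip": 1},
    {"tx": 0,"ty": 0,"tz": 0,"ax": 0,"ay": 0,"az": 0,"grip": 1},
  ],
)

```text
clock: 10.43
eef_pos: [0.4971, 0.2909, 0.0772]
ee_rot: [-0.0, 0.987, 0.162, 0.0]
ft_force: [0.3, -0.2, 0.4]
gripper_width: 0.0854
```

>>> arm_command(
  steps=[
    {"tx": 0,"ty": 0,"tz": 0,"ax": 0,"ay": 0,"az": 0,"grip": 1},
  ],
)

```text
clock: 10.52
eef_pos: [0.4974, 0.2911, 0.078]
ee_rot: [-0.0, 0.987, 0.162, 0.001]
ft_force: [-0.2, -0.2, 0.6]
gripper_width: 0.0854
```

>>> arm_command(
  squeeze=30,
  steps=[
    {"tx": 0,"ty": 0,"tz": 0.001,"ax": 0,"ay": 0,"az": 0,"grip": 0.75},
    {"tx": 0,"ty": 0,"tz": 0,"ax": 0,"ay": 0,"az": 0,"grip": 0.65},
    {"tx": 0,"ty": 0,"tz": 0,"ax": 0,"ay": 0,"az": 0,"grip": 0.55},
    {"tx": 0,"ty": 0,"tz": 0,"ax": 0,"ay": 0,"az": 0,"grip": 0.55},
    {"tx": 0,"ty": 0,"tz": 0,"ax": 0,"ay": 0,"az": 0,"grip": 0.55},
    {"tx": 0,"ty": 0,"tz": 0,"ax": 0,"ay": 0,"az": 0,"grip": 0.55},
    {"tx": 0,"ty": 0,"tz": 0,"ax": 0,"ay": 0,"az": 0,"grip": 0.55},
    {"tx": 0,"ty": 0,"tz": 0,"ax": 0,"ay": 0,"az": 0,"grip": 0.55},
  ],
)

```text
clock: 11.18
eef_pos: [0.4972, 0.291, 0.077]
ee_rot: [-0.0, 0.987, 0.162, 0.001]
ft_force: [-1.4, -0.5, 6.4]
gripper_width: 0.0564
```

>>> arm_command(
  steps=[
    {"tx": 0,"ty": 0,"tz": -0.005,"ax": 0,"ay": 0,"az": 0,"grip": 0.55},
    {"tx": 0,"ty": 0,"tz": -0.01,"ax": 0,"ay": 0,"az": 0,"grip": 0.55},
    {"tx": 0,"ty": 0,"tz": -0.02,"ax": 0,"ay": 0,"az": 0,"grip": 0.55},
    {"tx": 0,"ty": 0,"tz": -0.02,"ax": 0,"ay": 0,"az": 0,"grip": 0.55},
    {"tx": 0,"ty": 0,"tz": -0.02,"ax": 0,"ay": 0,"az": 0,"grip": 0.55},
    {"tx": 0,"ty": 0,"tz": -0.02,"ax": 0,"ay": 0,"az": 0,"grip": 0.55},
    {"tx": 0,"ty": 0,"tz": -0.01,"ax": 0,"ay": 0,"az": 0,"grip": 0.55},
    {"tx": 0,"ty": 0,"tz": 0,"ax": 0,"ay": 0,"az": 0,"grip": 0.55},
  ],
)

```text
clock: 11.85
eef_pos: [0.4975, 0.2911, 0.157]
ee_rot: [-0.001, 0.987, 0.162, 0.001]
ft_force: [-0.3, -0.5, -1.3]
gripper_width: 0.0562
```

```bash
python3 - <<'E'
from h import *
im,dp,C=snap("wrist","w7"); go([.52,-.2955,.155]); im2,_,C2=snap("side","s7")
a=cv2.resize(im,(400,300)); b=cv2.resize(im2[240:410,210:437],(400,300),interpolation=cv2.INTER_CUBIC)
cv2.imwrite("pics/c7.png",np.hstack([a,b]))
st=manip.state();q=st["ee_rot"];Rt=R.from_quat([q[1],q[2],q[3],q[0]]).as_matrix()
ys,xs=np.mgrid[0:480,0:640]; P=bydepth(np.c_[xs.ravel(),ys.ravel()],dp,C);L=(P-st["eef_pos"])@Rt
s=L[(dp.ravel()>0)&(abs(L[:,1])<.027)&(abs(L[:,2]-.013)<.006)&(L[:,0]>-.02)]; A=np.c_[s[:,:2],np.ones(len(s))]
print(len(s),s.max(0),"plane",np.linalg.lstsq(A,s[:,2],rcond=None)[0].round(4))
E
```

```text
t 11.9 tcp [0.4972 0.2909 0.1555] w 0.0562 F [ 0.1  0.2 -1.5]
toolx [0.947 0.32  0.001] z [ 1.3e-03  7.0e-04 -1.0e+00]
shift frac [-2.214e-01  7.505e-01  1.000e-04] rows>= 14.07393084608267
11089 [0.02994467 0.02699537 0.01712823] plane [ 0.0169 -0.0013  0.01  ]
```

View pics/c7.png

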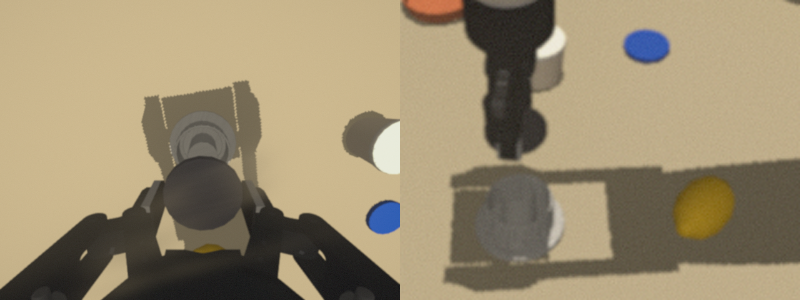

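Base held level (dark disc at (203,193)), ring still standing round the post. Carry it to the trivet.

>>> arm_command(
  steps=[
    {"tx": -0.003,"ty": 0.01,"tz": 0,"ax": 0,"ay": 0,"az": 0,"grip": 0.55},
    {"tx": -0.0074,"ty": 0.025,"tz": 0,"ax": 0,"ay": 0,"az": 0,"grip": 0.55},
    {"tx": -0.0074,"ty": 0.025,"tz": 0,"ax": 0,"ay": 0,"az": 0,"grip": 0.55},
    {"tx": -0.0074,"ty": 0.025,"tz": 0,"ax": 0,"ay": 0,"az": 0,"grip": 0.55},
    {"tx": -0.0074,"ty": 0.025,"tz": 0,"ax": 0,"ay": 0,"az": 0,"grip": 0.55},
    {"tx": -0.0074,"ty": 0.025,"tz": 0,"ax": 0,"ay": 0,"az": 0,"grip": 0.55},
    {"tx": -0.0074,"ty": 0.025,"tz": 0,"ax": 0,"ay": 0,"az": 0,"grip": 0.55},
    {"tx": -0.0074,"ty": 0.025,"tz": 0,"ax": 0,"ay": 0,"az": 0,"grip": 0.55},
  ],
)

```text
clock: 12.62
eef_pos: [0.5019, 0.1447, 0.1536]
ee_rot: [0.0, 0.987, 0.162, -0.001]
ft_force: [0.9, 0.1, -0.3]
gripper_width: 0.0562
```

>>> arm_command(
  steps=[
    {"tx": -0.0074,"ty": 0.025,"tz": 0,"ax": 0,"ay": 0,"az": 0,"grip": 0.55},
    {"tx": -0.0074,"ty": 0.025,"tz": 0,"ax": 0,"ay": 0,"az": 0,"grip": 0.55},
    {"tx": -0.0074,"ty": 0.025,"tz": 0,"ax": 0,"ay": 0,"az": 0,"grip": 0.55},
    {"tx": -0.0074,"ty": 0.025,"tz": 0,"ax": 0,"ay": 0,"az": 0,"grip": 0.55},
    {"tx": -0.0074,"ty": 0.025,"tz": 0,"ax": 0,"ay": 0,"az": 0,"grip": 0.55},
    {"tx": -0.0074,"ty": 0.025,"tz": 0,"ax": 0,"ay": 0,"az": 0,"grip": 0.55},
    {"tx": -0.0074,"ty": 0.025,"tz": 0,"ax": 0,"ay": 0,"az": 0,"grip": 0.55},
    {"tx": -0.0074,"ty": 0.025,"tz": 0,"ax": 0,"ay": 0,"az": 0,"grip": 0.55},
  ],
)

```text
clock: 13.28
eef_pos: [0.5077, -0.0115, 0.1537]
ee_rot: [-0.0, 0.987, 0.162, -0.001]
ft_force: [-0.0, -0.3, -1.0]
gripper_width: 0.0564
```

>>> arm_command(
  steps=[
    {"tx": -0.0074,"ty": 0.025,"tz": 0,"ax": 0,"ay": 0,"az": 0,"grip": 0.55},
    {"tx": -0.0074,"ty": 0.025,"tz": 0,"ax": 0,"ay": 0,"az": 0,"grip": 0.55},
    {"tx": -0.0074,"ty": 0.025,"tz": 0,"ax": 0,"ay": 0,"az": 0,"grip": 0.55},
    {"tx": -0.0074,"ty": 0.025,"tz": 0,"ax": 0,"ay": 0,"az": 0,"grip": 0.55},
    {"tx": -0.0074,"ty": 0.025,"tz": 0,"ax": 0,"ay": 0,"az": 0,"grip": 0.55},
    {"tx": -0.0074,"ty": 0.025,"tz": 0,"ax": 0,"ay": 0,"az": 0,"grip": 0.55},
    {"tx": 0,"ty": 0,"tz": 0,"ax": 0,"ay": 0,"az": 0,"grip": 0.55},
    {"tx": 0,"ty": 0,"tz": 0,"ax": 0,"ay": 0,"az": 0,"grip": 0.55},
  ],
)

```text
clock: 13.95
eef_pos: [0.5121, -0.1282, 0.1537]
ee_rot: [-0.0, 0.987, 0.161, -0.001]
ft_force: [-0.0, 0.0, 0.4]
gripper_width: 0.0563
```

```bash
python3 - <<'E'
from h import *
go([.52,-.2955,.155])
E
```

```text
t 13.95 tcp [ 0.5121 -0.1282  0.1537] w 0.0563 F [-0.   0.   0.4]
toolx [ 0.948  0.318 -0.001] z [-1.5e-03  5.0e-04 -1.0e+00]
shift frac [-0.0611  0.2148 -0.0019] rows>= 4.016060621658679
```

>>> arm_command(
  steps=[
    {"tx": -0.0074,"ty": 0.025,"tz": 0,"ax": 0,"ay": 0,"az": 0,"grip": 0.55},
    {"tx": -0.0074,"ty": 0.025,"tz": 0,"ax": 0,"ay": 0,"az": 0,"grip": 0.55},
    {"tx": -0.0074,"ty": 0.025,"tz": 0,"ax": 0,"ay": 0,"az": 0,"grip": 0.55},
    {"tx": -0.0074,"ty": 0.025,"tz": 0,"ax": 0,"ay": 0,"az": 0,"grip": 0.55},
    {"tx": -0.0074,"ty": 0.025,"tz": 0,"ax": 0,"ay": 0,"az": 0,"grip": 0.55},
    {"tx": -0.0074,"ty": 0.025,"tz": 0,"ax": 0,"ay": 0,"az": 0,"grip": 0.55},
    {"tx": -0.0074,"ty": 0.025,"tz": 0,"ax": 0,"ay": 0,"az": 0,"grip": 0.55},
    {"tx": -0.0074,"ty": 0.025,"tz": 0,"ax": 0,"ay": 0,"az": 0,"grip": 0.55},
  ],
)

```text
clock: 14.62
eef_pos: [0.5185, -0.2838, 0.1541]
ee_rot: [-0.0, 0.987, 0.163, -0.0]
ft_force: [0.5, 0.1, -0.5]
gripper_width: 0.0565
```

>>> arm_command(
  steps=[
    {"tx": 0,"ty": 0.01,"tz": 0,"ax": 0,"ay": 0,"az": 0,"grip": 0.55},
    {"tx": 0,"ty": 0,"tz": 0,"ax": 0,"ay": 0,"az": 0,"grip": 0.55},
    {"tx": 0,"ty": 0,"tz": 0,"ax": 0,"ay": 0,"az": 0,"grip": 0.55},
    {"tx": 0,"ty": 0,"tz": 0,"ax": 0,"ay": 0,"az": 0,"grip": 0.55},
  ],
)

```text
clock: 14.95
eef_pos: [0.5211, -0.2897, 0.1544]
ee_rot: [-0.0, 0.987, 0.163, -0.0]
ft_force: [-0.3, 0.4, -1.7]
gripper_width: 0.0564
```

```bash
python3 - <<'E'
from h import *
go([.52,-.2955,.04])
im,dp,C=snap("wrist","w8"); st=manip.state();q=st["ee_rot"];Rt=R.from_quat([q[1],q[2],q[3],q[0]]).as_matrix()
ys,xs=np.mgrid[0:480,0:640]; P=bydepth(np.c_[xs.ravel(),ys.ravel()],dp,C);L=(P-st["eef_pos"])@Rt
s=L[(dp.ravel()>0)&(abs(L[:,1])<.027)&(abs(L[:,2]-.013)<.008)&(L[:,0]>-.02)]; A=np.c_[s[:,:2],np.ones(len(s))]
print(len(s),s.max(0).round(4),"plane",np.linalg.lstsq(A,s[:,2],rcond=None)[0].round(4))
h=cv2.cvtColor(im,cv2.COLOR_BGR2HSV).reshape(-1,3).astype(int)
t=P[(h[:,0]<17)&(h[:,1]>110)&(abs(P[:,2]-.01)<.006)]; print("trivet",len(t),np.median(t[:,2]).round(4),t.min(0).round(4),t.max(0).round(4))
E
```

```text
t 14.95 tcp [ 0.5211 -0.2897  0.1544] w 0.0564 F [-0.3  0.4 -1.7]
toolx [ 0.947  0.321 -0.   ] z [-4.e-04  5.e-04 -1.e+00]
shift frac [-0.0039  0.0069  0.1526] rows>= 2.747769595748198
10924 [0.0291 0.027  0.0208] plane [ 0.0205 -0.0021  0.0128]
trivet 13363 0.0104 [ 0.4713 -0.3602  0.0077] [ 0.5861 -0.2325  0.013 ]
```

>>> arm_command(
  steps=[
    {"tx": -0.003,"ty": 0.007,"tz": 0.02,"ax": 0,"ay": 0,"az": 0,"grip": 0.55},
    {"tx": 0,"ty": 0,"tz": 0.035,"ax": 0,"ay": 0,"az": 0,"grip": 0.55},
    {"tx": 0,"ty": 0,"tz": 0.035,"ax": 0,"ay": 0,"az": 0,"grip": 0.55},
    {"tx": 0,"ty": 0,"tz": 0.035,"ax": 0,"ay": 0,"az": 0,"grip": 0.55},
    {"tx": 0,"ty": 0,"tz": 0.02,"ax": 0,"ay": 0,"az": 0,"grip": 0.55},
    {"tx": 0,"ty": 0,"tz": 0.01,"ax": 0,"ay": 0,"az": 0,"grip": 0.55},
    {"tx": 0,"ty": 0,"tz": 0,"ax": 0,"ay": 0,"az": 0,"grip": 0.55},
    {"tx": 0,"ty": 0,"tz": 0,"ax": 0,"ay": 0,"az": 0,"grip": 0.55},
  ],
)

```text
clock: 15.67
eef_pos: [0.521, -0.2962, 0.0392]
ee_rot: [0.0, 0.987, 0.162, 0.0]
ft_force: [-0.4, -0.3, -0.0]
gripper_width: 0.0562
```

>>> arm_command(
  steps=[
    {"tx": 0,"ty": 0,"tz": 0.001,"ax": 0,"ay": 0,"az": 0,"grip": 0.55},
    {"tx": 0,"ty": 0,"tz": 0.001,"ax": 0,"ay": 0,"az": 0,"grip": 0.55},
    {"tx": 0,"ty": 0,"tz": 0,"ax": 0,"ay": 0,"az": 0,"grip": 0.55},
    {"tx": 0,"ty": 0,"tz": 0,"ax": 0,"ay": 0,"az": 0,"grip": 0.55},
  ],
)

```text
clock: 16.0
eef_pos: [0.5209, -0.2966, 0.0376]
ee_rot: [0.0, 0.987, 0.162, 0.0]
ft_force: [-0.9, 0.6, 0.6]
gripper_width: 0.0563
```

Down to about 0.0325, then millimetre steps watching the force.

>>> arm_command(
  steps=[
    {"tx": 0,"ty": 0,"tz": 0.002,"ax": 0,"ay": 0,"az": 0,"grip": 0.55},
    {"tx": 0,"ty": 0,"tz": 0.002,"ax": 0,"ay": 0,"az": 0,"grip": 0.55},
    {"tx": 0,"ty": 0,"tz": 0.0015,"ax": 0,"ay": 0,"az": 0,"grip": 0.55},
    {"tx": 0,"ty": 0,"tz": 0,"ax": 0,"ay": 0,"az": 0,"grip": 0.55},
    {"tx": 0,"ty": 0,"tz": 0,"ax": 0,"ay": 0,"az": 0,"grip": 0.55},
  ],
)

```text
clock: 16.42
eef_pos: [0.5206, -0.2965, 0.0327]
ee_rot: [-0.0, 0.987, 0.162, -0.0]
ft_force: [0.4, -0.1, -0.7]
gripper_width: 0.0562
```

>>> arm_command(
  steps=[
    {"tx": 0,"ty": 0,"tz": 0.001,"ax": 0,"ay": 0,"az": 0,"grip": 0.55},
    {"tx": 0,"ty": 0,"tz": 0,"ax": 0,"ay": 0,"az": 0,"grip": 0.55},
    {"tx": 0,"ty": 0,"tz": 0,"ax": 0,"ay": 0,"az": 0,"grip": 0.55},
  ],
)

```text
clock: 16.67
eef_pos: [0.5207, -0.2965, 0.032]
ee_rot: [-0.0, 0.987, 0.162, 0.0]
ft_force: [0.1, -0.8, -0.9]
gripper_width: 0.0565
```

>>> arm_command(
  steps=[
    {"tx": 0,"ty": 0,"tz": 0.0012,"ax": 0,"ay": 0,"az": 0,"grip": 0.55},
    {"tx": 0,"ty": 0,"tz": 0,"ax": 0,"ay": 0,"az": 0,"grip": 0.55},
    {"tx": 0,"ty": 0,"tz": 0,"ax": 0,"ay": 0,"az": 0,"grip": 0.55},
  ],
)

```text
clock: 16.92
eef_pos: [0.5207, -0.2965, 0.0311]
ee_rot: [-0.0, 0.987, 0.162, -0.0]
ft_force: [0.5, 0.9, -1.2]
gripper_width: 0.0565
```

>>> arm_command(
  steps=[
    {"tx": 0,"ty": 0,"tz": 0.0012,"ax": 0,"ay": 0,"az": 0,"grip": 0.55},
    {"tx": 0,"ty": 0,"tz": 0,"ax": 0,"ay": 0,"az": 0,"grip": 0.55},
    {"tx": 0,"ty": 0,"tz": 0,"ax": 0,"ay": 0,"az": 0,"grip": 0.55},
  ],
)

```text
clock: 17.17
eef_pos: [0.5208, -0.2965, 0.031]
ee_rot: [0.0, 0.987, 0.162, 0.0]
ft_force: [-4.2, 3.3, 7.8]
gripper_width: 0.0565
```

Contact at 8 N with TCP at 0.031, as predicted. Release and retreat.

>>> arm_command(
  steps=[
    {"tx": 0,"ty": 0,"tz": 0,"ax": 0,"ay": 0,"az": 0,"grip": 0.75},
    {"tx": 0,"ty": 0,"tz": 0,"ax": 0,"ay": 0,"az": 0,"grip": 0.9},
    {"tx": 0,"ty": 0,"tz": 0,"ax": 0,"ay": 0,"az": 0,"grip": 1},
    {"tx": 0,"ty": 0,"tz": 0,"ax": 0,"ay": 0,"az": 0,"grip": 1},
    {"tx": 0,"ty": 0,"tz": 0,"ax": 0,"ay": 0,"az": 0,"grip": 1},
  ],
)

```text
clock: 17.58
eef_pos: [0.5206, -0.2965, 0.0302]
ee_rot: [-0.0, 0.987, 0.162, -0.0]
ft_force: [-0.6, 0.3, 0.5]
gripper_width: 0.0854
```

>>> arm_command(
  steps=[
    {"tx": 0,"ty": 0,"tz": -0.015,"ax": 0,"ay": 0,"az": 0,"grip": 1},
    {"tx": 0,"ty": 0,"tz": -0.035,"ax": 0,"ay": 0,"az": 0,"grip": 1},
    {"tx": 0,"ty": 0,"tz": -0.04,"ax": 0,"ay": 0,"az": 0,"grip": 1},
    {"tx": 0,"ty": 0,"tz": -0.04,"ax": 0,"ay": 0,"az": 0,"grip": 1},
    {"tx": 0,"ty": 0,"tz": -0.04,"ax": 0,"ay": 0,"az": 0,"grip": 1},
    {"tx": 0,"ty": 0,"tz": -0.03,"ax": 0,"ay": 0,"az": 0,"grip": 1},
    {"tx": 0,"ty": 0,"tz": 0,"ax": 0,"ay": 0,"az": 0,"grip": 1},
    {"tx": 0,"ty": 0,"tz": 0,"ax": 0,"ay": 0,"az": 0,"grip": 1},
  ],
)

```text
clock: 18.25
eef_pos: [0.5211, -0.2967, 0.1825]
ee_rot: [0.001, 0.987, 0.162, 0.001]
ft_force: [-0.7, 0.5, -0.8]
gripper_width: 0.0851
```

```bash
python3 - <<'E'
from h import *
manip.get_image("side"); im,dp,C=snap("wrist","w9"); go([.52,-.2955,.2]); im2,d2,C2=snap("side","s9"); 
cv2.imwrite("pics/c9.png",np.hstack([cv2.resize(im,(400,300)),cv2.resize(im2,(400,300))]))
ys,xs=np.mgrid[0:480,0:640]; P=bydepth(np.c_[xs.ravel(),ys.ravel()],dp,C)
s=P[(im.reshape(-1,3).max(1)<90)&(dp.ravel()>0)&(abs(P[:,2]-.018)<.005)&(np.hypot(P[:,0]-.52,P[:,1]+.2955)<.06)]
A=np.c_[s[:,:2]-s[:,:2].mean(0),np.ones(len(s))]; print("base",len(s),s.min(0).round(4),s.max(0).round(4),"plane",np.linalg.lstsq(A,s[:,2],rcond=None)[0].round(4))
P=bydepth(np.c_[xs.ravel(),ys.ravel()],d2,C2); n=np.hypot(P[:,0]-.496,P[:,1]-.291)<.06
for lo,hi in((.034,.044),(.05,.06)):
    s=P[n&(P[:,2]>lo)&(P[:,2]<hi)]; print(lo,len(s),((s.min(0)+s.max(0))/2).round(4),np.ptp(s,0).round(4))
E
```

```text
t 18.35 tcp [ 0.5204 -0.2963  0.1798] w 0.0855 F [-0.4 -0.  -0.5]
toolx [ 0.947  0.32  -0.   ] z [-6.e-04  4.e-04 -1.e+00]
shift frac [-0.0002 -0.0012 -0.0269] rows>= 0.48425954487059003
base 3255 [ 0.4921 -0.326   0.013 ] [ 0.5496 -0.2687  0.0207] plane [-0.0053 -0.0042  0.0184]
0.034 304 [0.495  0.2909 0.0389] [0.065  0.0674 0.0097]
0.05 261 [0.4962 0.291  0.0548] [0.0326 0.0348 0.0095]
```

View pics/c9.png

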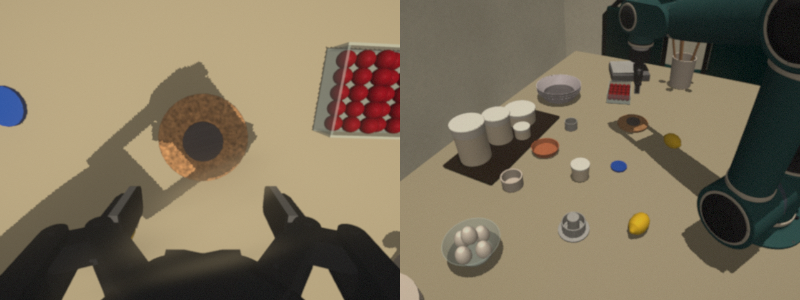

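Base is flat and central on the trivet (203,140), the ring stands round the post (573,225), and the bystanders are untouched.

```bash
python3 -c "
from rig import manip; print(manip.sign_off())"
```

```text
the job is handed in; nothing more can be done
None
```

The job is done and handed in at about 18.4 s of the 64 s allowed. I gripped the tin, lowered it over the post so the base came up out of the ring, and released the ring onto the foot. I then lifted the base off and laid it on the cork trivet.

**Base:** it lies flat on the trivet at about (0.521, −0.297), within about 2 mm of the trivet's centre. Its top is at 18.4 mm, where 18 mm was expected, and its tilt is under 0.5°.

**Ring:** it stands round the post at about (0.495, 0.291), with its top at about 40 mm, so it is down on the foot.

**Bystanders and forces:** the blue disc and the other bystanders look undisturbed in the last picture. The gripper is clear and touching nothing, and the highest force I read after a move was about 9 N.

**What disagreed:**
- The wrist-camera depth put the held base at heights 3 mm apart in two looks. I set it down by feel instead, with contact at TCP 31 mm as predicted.
- The gripper's opening read about 2 mm under the stated diameters of the ring and the base.

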